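# Bring the red sample to the reading head

## Task

On the white sample loader, gently push an arm of the four-armed rotor round with a fingertip until the red arm points squarely at the blue mark on the reading head, then press the green key all the way down, let it spring back, and finish clear of everything. Only push: do not squeeze the rotor or lift it off its spindle, and leave the pots, rack, bottle, beaker, mouse and box where they stand.

Things in the scene. Friction and masses are not known exactly. Their poses are not given: they have to be found in the camera images.
- loader: White sample loader fixed on the counter: a deck 280 mm (its x) by 380 mm (its y), top 70 mm high. Origin: centre of its underside, on the rotor's upright axis. Its +x points from that axis to the grey reading head with the blue mark. The green key stands on the deck at x -50, y -155 mm; two loose pots stand near its +y edge.
- carousel: Seat on the spindle that carries the rotor; origin on the rotor's axis, 84 mm above the counter when seated. It slides up if the rotor is lifted. Rotor: about 0.4 kg, hub 48 mm wide, four arms. It has a stiff bearing, turns endlessly either way and stays where it is left. About 1 N of push 65 mm from the axis turns it; over 18 N of finger force on it is too rough.
- rotor_hub (a point): Top centre of the rotor's black hub, 110 mm above the counter, on the axis. Four straight arms 90 degrees apart: 12 mm wide, from 88 to 102 mm above the counter (18 mm free above the deck), reaching 102 mm out. Each carries, 91 mm out, a holder 22 mm wide with a capped tube, cap top 132 mm above the counter. One arm and its cap are red, three are bare metal with white caps.
- rotor (a joint): Angle of the rotor (rad), seen from above positive is counter-clockwise. 0 (or any whole turn) = red arm along the loader's +x, at the blue mark; otherwise the red arm points this angle counter-clockwise of the loader's +x. The start lies between 0.9 and 5.38.
- red_cap (a point): Centre of the top of the red tube cap (16 mm wide), 91 mm out from the axis on the red arm, 132 mm above the counter.
- head_mark (a point): Where point red_cap must come: 91 mm from the axis towards the blue mark, 132 mm above the counter. The mark is a blue stripe 14 mm wide down the middle of top, front and back of the grey reading head, a block 30 x 70 x 45 mm on the deck, 112 to 142 mm from the axis along the loader's +x.
- key (a joint): Travel of the green push key (m): 0 up, 0.006 fully down; a spring brings it back; fully down takes 5 N. Pressed counts from 0.004.
- key_top (a point): Centre of the top of the green key (30 mm wide, round, pressed straight down), 92 mm above the counter when up; it stands in a grey collar 46 mm wide whose top is 82 mm above the counter.
- control_vial: Loose vial with blue cap, 26 mm wide, 45 mm high, standing on the loader's deck; leave alone. Origin under its foot.
- reagent_pot: Loose pot with yellow cap, 40 mm wide, 50 mm high, standing on the loader's deck; leave alone. Origin under its foot.
- tube_rack: Loose blue rack 70 x 200 x 45 mm with capped tubes to 84 mm high, on the counter; leave alone. Origin under its centre.
- wash_bottle: Loose white bottle 70 mm wide, 160 mm high, on the counter; leave alone. Origin under its foot.
- beaker: Loose grey beaker 72 mm wide, 85 mm high, on the counter; leave alone. Origin under its foot.
- mouse: Black computer mouse 100 x 60 x 31 mm on the counter; leave alone. Origin under its centre.
- tip_box: Clear box with orange lid 124 x 89 x 66 mm on the counter; leave alone. Origin under its centre.

How it is judged:
On the way, in this order (a step that is already met when the one before it is completed fails the run):
1. the red arm rests at the blue mark (horizontal distance between red_cap and head_mark below 0.008 m and velocity of joint rotor between -0.1 and 0.1 rad/s), for 0.3 s.
2. with the red arm at the mark, the green key is pressed down (value of joint key above 0.004 m and horizontal distance between red_cap and head_mark below 0.008 m), for 0.05 s.
At the end, for the whole second after the job is handed in: The red cap lies within 8 mm (5 degrees) of its place at the blue mark, rotor at rest (under 0.1 rad/s) and seated within 4 mm, green key back up (under 2 mm down), every bystander within 20 mm of where it stood (all of step 1 and value of joint key below 0.002 m and z of carousel in the frame of loader below 0.088 m and distance of each of control_vial, reagent_pot, tube_rack, wash_bottle, beaker, mouse, tip_box from where it was at the start of the episode below 0.02 m); the robot touches nothing.
It fails at once if the rotor is lifted more than 6 mm off its seat (z of carousel in the frame of loader above 0.09 m).
It fails at once if the fingers squeeze or shove the rotor with more than 18 N (contact force between the fingers and carousel above 18 N).
It fails at once if the rotor is flung round faster than 4 rad/s (velocity of joint rotor above 4 rad/s or velocity of joint rotor below -4 rad/s).
It fails at once if a bystander is moved more than 20 mm or tipped (distance of any of control_vial, reagent_pot, tube_rack, wash_bottle, beaker, mouse, tip_box from where it was at the start of the episode above 0.02 m or angle between any of control_vial, reagent_pot, tube_rack, wash_bottle, beaker, mouse, tip_box's own z axis and vertical above 0.3 rad).
It also fails if it takes over 48 s, if anything falls off the work surface, if the arm or the gripper's body presses on something with over 40 N, if the wrist force passes 120 N, or if a joint passes its speed limit or range.

## Robot

A 6-joint arm with a two-finger parallel gripper is mounted at the origin on the work surface. World frame = base frame: x ahead of the robot, y to its left, z up, the work surface at z = 0. Lengths are in m, angles in rad, forces in N, time in s.
With the tool pointing down it reaches from about 0.25 to 0.775 m from the base axis. Payload 4 kg.
Tool frame: the origin (TCP) lies between the finger pads; the fingertips stand 25 mm ahead of it and the grasp point (between the pads) lies 6 mm ahead of it (robot.tip_reach is the z of the fingertips in the tool frame, in m); z points along the fingers, y is the line along which they close (so a half turn about z gives the same grasp; the last joint's range is limited). The gripper opens to 94 mm and grips with 3 to 60 N. Pads are 16 mm wide; open, the fingers measure 119 mm over their backs; the gripper's body (75 mm by 177 mm) begins 78 mm behind the grasp point.
Start: joints at [-1.4, 0.087, 1.371, -0, 1.684, -0.103], TCP at [0.149, -0.53, 0.231] pointing down, gripper open.
Joint ranges: [-3.1, 3.1], [-0.76, 2.03], [0.27, 2.55], [-1.08, 4.22], [0.17, 2.65], [-2.57, 2.57]. Speed limits (rad/s): [2.79, 2.79, 3.14, 3.14, 3.14, 3.14].

## Interface

Orientations are given as [roll, pitch, yaw] about the fixed x, y, z axes, in that order (R = Rz(yaw) Ry(pitch) Rx(roll)).
In Python, from bench import robot gives the robot as it stands. The module is installed in compiled form; this text tells all that it offers.
- The arm moves only by the shell command python3 -m handwheel 'ROWS'. ROWS is JSON, a list of rows, each a list of 3 entries, a list of its own where there are three numbers: the turn, a rotation vector about the world's x, y, z in units of 90 degrees (1.0 is 90 degrees), then the shift along the world's x, y, z in units of 0.05 m (1.0 is 0.05 m), then the closure, from 0 (fully open) to 1 (shut). A call has 1 to 5 rows; each row shifts and turns the commanded pose from where the row before left it; what a row does not reach is not made up. A row lasts 1/10 s, in which the tool goes at most 50 mm and 8.59 degrees, less where a joint would pass 70% of its speed; a pose out of reach is approached as far as the arm can. A call with a number of a shift or a turn outside -1 to 1 is refused whole. A call with a gripper value outside its range is refused whole. The fingers move at their own pace and stop on an object; the grip force is fixed at half the most. Time passes only in rows, so rows that do not move let the fingers close. It gives the time, the measured TCP pose, the force, the opening and the grip force at its end, in the units of the state.
- robot.get_obs(): the state, without advancing time (a new reading comes with each control period).
- robot.snapshot(name): name is "scene" or "top" or "wrist"; returns (picture, depth): 384x512x3 uint8, red, green, blue; 384x512 float32, m along the optical axis (not along the pixel's ray), 0 where there is no reading.
- robot.calibration(name): a dict with "mtx" (3x3 intrinsics, pixels), "D" ([k1, k2, p1, p2, k3] as OpenCV has them; the pictures are not rectified), "extrinsics" (4x4, takes a point from camera to world coordinates); the wrist camera has in their place "hand_eye" (4x4, takes a point from camera to tool coordinates, whose origin is the TCP and whose axes are the flange's). Camera axes: x right, y down, z forward; pixel columns grow to the right and rows downward; lengths in m; the calibration is good to about 2 mm. A picture is of the moment at which its call begins: read the wrist's pose just before it. calibration takes no time and is no camera call.
- robot.close_job(): hands the job in; it is judged then, once.
Trained networks look in the newest picture that a camera, given by its name, has taken for a name from the list of things; names that differ only in an ending like _2 or _b are one class to them, and where a whole thing is asked for, a point or a joint stands for the part that bears it (a point fixed in the world has none). Each returns a list of dicts, best first, with "p" (0 to 1); they miss things now and then, are a little off and sometimes report something else, mostly with a low value. They report only what shows in the picture. A call takes as long as a camera call.
- robot.boxes_of(query, camera): "bbox" ([left, top, right, bottom] in pixels, round what is visible of it).
The state is a dict: "time": time; "joint_positions": joint angles; "qvel": joint speeds; "joint_torque": joint torques, N m; "tool_pos": TCP position; "ee_rot": TCP orientation; "wrist_force": force on the tool from outside, world axes, zero at the start; "wrist_torque": the same for the moment, N m; "width": finger opening in m; "finger_force": force on a finger pad.
Only numpy, scipy, OpenCV 4.12 (cv2) and the standard library are available. Lean on these libraries where they do the work, as an engineer would, in place of code of your own. Each camera call takes 0.05 s, during which the arm holds its last target. There are 200 camera calls.

## Working session

There is one attempt and no reset: what is moved stays moved. The work goes in short steps, Python scripts to look and compute and a shell command to move; the robot and the scene stay as the last step left them, time stands still between calls to the robot, and variables do not carry over. Pictures are saved under pics/ and viewed, at most 10 in all, crops included, and the job is handed in when it is done.

```bash
mkdir -p pics; cat > h.py <<'E'
import numpy as np, cv2
from bench import robot
from scipy.spatial.transform import Rotation as R
def cam(n):
    c=robot.calibration(n)
    if 'extrinsics' in c: T=np.array(c['extrinsics'])
    else:
        o=robot.get_obs(); W=np.eye(4); W[:3,:3]=R.from_euler('xyz',o['ee_rot']).as_matrix(); W[:3,3]=o['tool_pos']; T=W@np.array(c['hand_eye'])
    return np.array(c['mtx'],float),np.array(c['D'],float),T
def ray(C,uv):
    K,D,T=C; p=cv2.undistortPoints(np.array([[uv]],float),K,D)[0,0]
    return T[:3,3],T[:3,:3]@np.array([p[0],p[1],1])
def atz(C,uv,z):
    o,d=ray(C,uv); return o+d*(z-o[2])/d[2]
def atd(C,uv,dep):
    o,d=ray(C,uv); return o+d*dep
E
python3 - <<'E'
from h import *
print(robot.get_obs())
zs=dict(key_top=.092,red_cap=.132,rotor_hub=.11,control_vial=.115,reagent_pot=.12,wash_bottle=.16,beaker=.085,mouse=.03,tip_box=.066,tube_rack=.084,loader=.07)
for n in ('top','scene'):
    C=cam(n); im,d=robot.snapshot(n); cv2.imwrite(f'pics/{n}0.png',im[:,:,::-1]); np.save(n+'_d.npy',d)
    print(n,C[2][:3,3])
    for q,z in zs.items():
        for b in robot.boxes_of(q,n)[:2]:
            x=b['bbox']; uv=((x[0]+x[2])/2,(x[1]+x[3])/2); print(q,round(b['p'],2),np.round(x),atz(C,uv,z).round(3))
E
```

```text
{'time': 0.0, 'joint_positions': array([-1.40011204e+00,  8.79251690e-02,  1.37223328e+00, -9.99547178e-06,
        1.68359093e+00, -1.03106048e-01]), 'qvel': array([ 8.82806676e-04, -1.48486580e-03, -1.98894887e-03,  8.60312045e-05,
       -2.01413647e-04,  2.75603472e-04]), 'joint_torque': array([-8.78783885e-04, -3.40170157e+01, -3.02431870e+01,  7.17225415e-02,
        3.29451088e-02, -1.52101761e-04]), 'tool_pos': array([ 0.14861598, -0.52903199,  0.22933106]), 'ee_rot': array([-3.13944636e+00, -2.12095446e-04,  2.73788994e-01]), 'wrist_force': array([-0.02010843, -0.14063246,  1.54773291]), 'wrist_torque': array([-0.03157597, -0.02855348, -0.02462105]), 'finger_force': 0.0, 'width': 0.09398134378697315}
top [ 0.28694041 -0.03012717  1.3921198 ]
key_top 0.56 [278. 181. 287. 191.] [ 0.532 -0.14   0.092]
red_cap 0.91 [223. 141. 266. 188.] [ 0.602 -0.     0.132]
control_vial 0.57 [226. 144. 267. 187.] [ 0.604 -0.007  0.115]
control_vial 0.47 [207. 130. 215. 134.] [0.731 0.124 0.115]
reagent_pot 0.67 [192. 182. 208. 196.] [0.516 0.159 0.12 ]
wash_bottle 0.86 [348. 165. 374. 187.] [ 
[... 509 characters left out ...]
 0.092]
red_cap 0.72 [248. 183. 313. 242.] [ 0.629 -0.017  0.132]
rotor_hub 0.86 [244. 181. 311. 244.] [ 0.613 -0.011  0.11 ]
reagent_pot 0.56 [284. 157. 297. 176.] [0.526 0.152 0.12 ]
reagent_pot 0.23 [290.  85. 336. 128.] [0.399 0.428 0.12 ]
wash_bottle 0.86 [149. 287. 183. 331.] [ 0.624 -0.464  0.16 ]
wash_bottle 0.26 [245. 182. 312. 238.] [ 0.632 -0.031  0.16 ]
beaker 0.97 [121. 250. 147. 282.] [ 0.419 -0.427  0.085]
mouse 0.79 [ 73. 292. 107. 331.] [ 0.411 -0.595  0.03 ]
mouse 0.38 [246. 180. 311. 243.] [0.577 0.039 0.03 ]
tip_box 0.7 [342. 124. 381. 162.] [0.613 0.447 0.066]
tube_rack 0.8 [289.  82. 337. 127.] [0.367 0.473 0.084]
loader 0.73 [204. 167. 351. 287.] [ 0.632 -0.031  0.07 ]
```

View pics/top0.png

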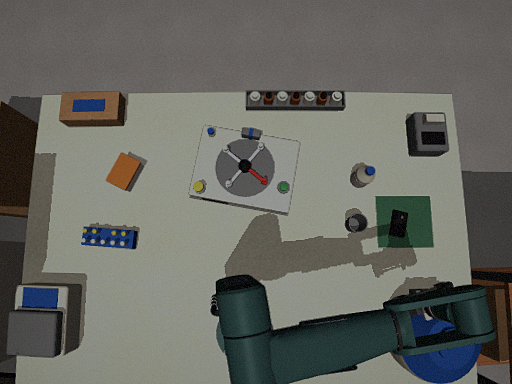

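View pics/scene0.png

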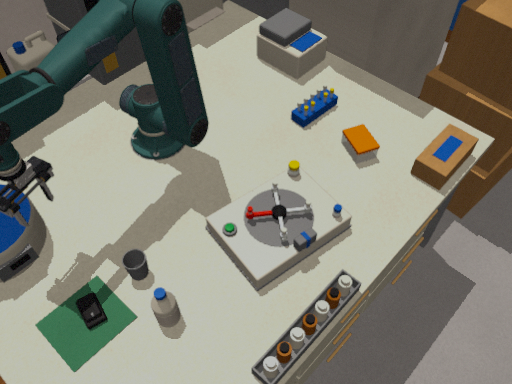

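Top view: the hub is at about (245,165), the red cap at (265,182), the grey head at (251,133) and the key at (283,186). That gives a loader yaw of about -10° and puts the red arm at about -130° in world, so the rotor needs about 120° ccw. The scene view agrees. I'll move above the loader for a close wrist look.

```bash
python3 -m handwheel '[[[0,0,0],[0.5,0.7,0.2],1],[[0,0,0],[0.5,0.7,0.2],1],[[0,0,0],[0.5,0.7,0.2],1],[[0,0,0],[0.5,0.7,0.2],1],[[0,0,0],[0.5,0.7,0.2],1]]'
python3 -m handwheel '[[[0,0,0],[0.5,0.75,0.1],1],[[0,0,0],[0.5,0.75,0.1],1],[[0,0,0],[0.5,0.75,0.1],1],[[0,0,0],[0.5,0.75,0.1],1],[[0,0,0],[0.5,0.75,0.1],1]]'
python3 -m handwheel '[[[0,0,0],[0.5,0.7,0],1],[[0,0,0],[0.5,0.7,0],1],[[0,0,0],[0.5,0.7,0],1],[[0,0,0],[0.4,0.6,0],1],[[0,0,0],[0,0,0],1]]'
python3 - <<'E'
from h import *
C=cam('wrist'); im,d=robot.snapshot('wrist'); cv2.imwrite('pics/w1.png',im[:,:,::-1]); o=robot.get_obs()
print(o['tool_pos'],o['ee_rot'],o['joint_positions'],o['width'],C[2][:3,3].round(3))
for q,z in dict(key_top=.092,red_cap=.132,rotor_hub=.11,loader=.07).items():
    for b in robot.boxes_of(q,'wrist')[:2]:
        x=b['bbox']; uv=((x[0]+x[2])/2,(x[1]+x[3])/2); print(q,round(b['p'],2),np.round(x),atz(C,uv,z).round(3))
np.savez('w1.npz',T=C[2],im=im,d=d)
E
```

```text
time: 1.7
tool_pos: [0.2744, -0.3531, 0.2811]
ee_rot: [3.141, -0.0, 0.273]
wrist_force: [0.6, -0.7, -1.1]
width: 0.0573
finger_force: 0.0
time: 2.2
tool_pos: [0.3994, -0.1653, 0.306]
ee_rot: [3.141, -0.001, 0.274]
wrist_force: [1.2, -0.8, 0.1]
width: 0.0175
finger_force: 0.0
time: 2.7
tool_pos: [0.4951, -0.0287, 0.3048]
ee_rot: [-3.14, 0.0, 0.28]
wrist_force: [0.5, -0.5, -0.2]
width: 0.0004
finger_force: 0.0
[ 0.49420139 -0.03050382  0.30497764] [-3.14132886e+00  1.13761678e-03  2.77568444e-01] [-1.76033304e-01 -3.72535125e-02  1.35168371e+00 -2.70309372e-04
  1.82830062e+00  1.11712604e+00] 0.00025817799024696847 [ 0.573 -0.007  0.461]
key_top 0.79 [356. 155. 374. 184.] [ 0.531 -0.144  0.092]
key_top 0.68 [170.   0. 356. 150.] [ 0.596 -0.006  0.092]
red_cap 0.89 [176.   3. 353. 148.] [ 0.593 -0.007  0.132]
red_cap 0.53 [350. 156. 378. 185.] [ 0.535 -0.128  0.132]
rotor_hub 0.87 [171.   1. 356. 150.] [ 0.594 -0.007  0.11 ]
loader 0.61 [ 73.   0. 462. 241.] [ 0.551 -0.025  0.07 ]
```

View pics/w1.png

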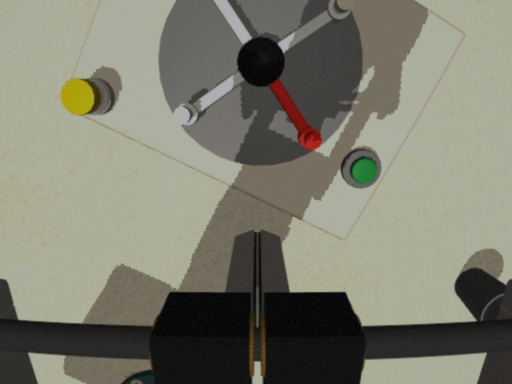

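Wrist view: hub at (261,62), red cap at (310,138), green key at (364,171), yellow pot at (78,97). The head is out of view. I'll measure these by colour.

```bash
cat >> h.py <<'E'
def blob(m,near,r):
    v,u=np.nonzero(m); k=np.hypot(u-near[0],v-near[1])<r; return np.array([u[k].mean(),v[k].mean()]),k.sum()
E
python3 - <<'E'
from h import *
w=np.load('w1.npz'); K,D,_=cam('wrist'); C=(K,D,w['T']); i=w['im'].astype(int); r,g,b=i[...,0],i[...,1],i[...,2]
hub,n=blob((r<60)&(g<60)&(b<60),(261,62),28); H=atz(C,hub,.108)
key,n2=blob((g>r+40)&(g>b+30),(364,171),25); Kp=atz(C,key,.092)
red=(r>120)&(g<70)&(b<70)
rc,n3=blob(red,(311,139),9); Rc=atz(C,rc,.132)
print(hub,n,H,key,n2,Kp,rc,n3,Rc)
yaw=np.degrees(np.arctan2(*(Kp-H)[1::-1])-np.arctan2(-155,-50)); print('yaw',yaw,np.hypot(*(Kp-H)[:2]),np.hypot(50,155)/1e3)
print('red',np.degrees(np.arctan2(*(Rc-H)[1::-1])),np.hypot(*(Rc-H)[:2]))
Ct=cam('top'); t=cv2.imread('pics/top0.png')[:,:,::-1].astype(int)
m=(t[...,2]>t[...,0]+30)&(t[...,2]>t[...,1]+20)
hm,n=blob(m,(251,133),9); hh,_=blob(t.sum(2)<120,(245,165),9)
M=atz(Ct,hm,.115);H2=atz(Ct,hh,.108);print('top',n,M,H2,np.degrees(np.arctan2(*(M-H2)[1::-1])))
E
```

```text
[260.60331906  61.40952891] 1868 [ 6.06651174e-01 -2.65409468e-06  1.08000000e-01] [363.73046875 170.5078125 ] 512 [ 0.53007166 -0.14268842  0.092     ] [311.81382979 140.49468085] 188 [ 0.54827694 -0.06845433  0.132     ]
yaw -10.343777634908653 0.1619371808116001 0.1628649747490233
red -130.45688962046054 0.08996212480317178
top 42 [ 0.72767082 -0.02143425  0.115     ] [6.05421121e-01 1.34362101e-04 1.08000000e-01] -10.00577089932563
```

```bash
python3 -m handwheel '[[[0,0,0],[0.55,0.18,0],1],[[0,0,0],[0.55,0.18,0],1],[[0,0,0],[0,0,-0.8],1],[[0,0,0],[0,0,-0.8],1],[[0,0,0],[0,0,-0.8],1]]'
python3 -m handwheel '[[[0,0,0],[0,0,-0.6],1],[[0,0,0],[0,0,-0.4],1],[[0,0,0],[0,0,-0.3],1],[[0,0,0],[0,0,-0.2],1],[[0,0,0],[0,0,0],1]]'
python3 - <<'E'
import numpy as np
p=None
for a in range(-168,-19,5):
    q=np.array([.606+.058*np.cos(np.radians(a)),.058*np.sin(np.radians(a))])
    print(a,q.round(4), None if p is None else ((q-p)/.05).round(3)); p=q
E
```

```text
time: 3.45
tool_pos: [0.5486, -0.0155, 0.1847]
ee_rot: [3.141, -0.001, 0.272]
wrist_force: [0.1, -0.1, -0.5]
width: 0.0006
finger_force: 0.0
time: 3.95
tool_pos: [0.5481, -0.0146, 0.1096]
ee_rot: [-3.141, 0.002, 0.273]
wrist_force: [-0.2, 0.5, 0.2]
width: 0.0004
finger_force: 0.0
-168 [ 0.5493 -0.0121] None
-163 [ 0.5505 -0.017 ] [ 0.025 -0.098]
-158 [ 0.5522 -0.0217] [ 0.034 -0.095]
-153 [ 0.5543 -0.0263] [ 0.042 -0.092]
-148 [ 0.5568 -0.0307] [ 0.05  -0.088]
-143 [ 0.5597 -0.0349] [ 0.057 -0.083]
-138 [ 0.5629 -0.0388] [ 0.064 -0.078]
-133 [ 0.5664 -0.0424] [ 0.071 -0.072]
-128 [ 0.5703 -0.0457] [ 0.077 -0.066]
-123 [ 0.5744 -0.0486] [ 0.082 -0.059]
-118 [ 0.5788 -0.0512] [ 0.087 -0.051]
-113 [ 0.5833 -0.0534] [ 0.091 -0.044]
-108 [ 0.5881 -0.0552] [ 0.095 -0.035]
-103 [ 0.593  -0.0565] [ 0.098 -0.027]
-98 [ 0.5979 -0.0574] [ 0.1   -0.018]
-93 [ 0.603  -0.0579] [ 0.101 -0.01 ]
-88 [ 0.608 -0.058] [ 0.101 -0.001]
-83 [ 0.6131 -0.0576] [0.101 0.008]
-78 [ 0.6181 -0.0567] [0.1   0.017]
-73 [ 0.623  -0.0555] [0.098 0.025]
-68 [ 0.6277 -0.0538] [0.095 0.034]
-63 [ 0.6323 -0.0517] [0.092 0.042]
-58 [ 0.6367 -0.0492] [0.088 0.05 ]
-53 [ 0.6409 -0.0463] [0.083 0.057]
-48 [ 0.6448 -0.0431] [0.078 0.064]
-43 [ 0.6484 -0.0396] [0.072 0.071]
-38 [ 0.6517 -0.0357] [0.066 0.077]
-33 [ 0.6546 -0.0316] [0.059 0.082]
-28 [ 0.6572 -0.0272] [0.051 0.087]
-23 [ 0.6594 -0.0227] [0.044 0.091]
```

```bash
python3 -m handwheel '[[[0,0,0],[0.04,-0.05,0],1],[[0,0,0],[0.03,-0.095,0],1],[[0,0,0],[0.04,-0.09,0],1],[[0,0,0],[0.05,-0.09,0],1],[[0,0,0],[0.06,-0.08,0],1]]'
python3 -m handwheel '[[[0,0,0],[0.06,-0.08,0],1],[[0,0,0],[0.07,-0.07,0],1],[[0,0,0],[0.08,-0.07,0],1],[[0,0,0],[0.08,-0.06,0],1],[[0,0,0],[0.09,-0.05,0],1]]'
python3 - <<'E'
from h import *
im,d=robot.snapshot('wrist'); cv2.imwrite('pics/w2.png',im[:,:,::-1])
E
```

```text
time: 4.45
tool_pos: [0.56, -0.0343, 0.1109]
ee_rot: [-3.141, -0.001, 0.274]
wrist_force: [0.8, 2.1, 0.0]
width: 0.0004
finger_force: 0.7
time: 4.95
tool_pos: [0.5789, -0.0511, 0.1103]
ee_rot: [-3.142, 0.001, 0.274]
wrist_force: [-1.4, 0.9, 0.2]
width: 0.0008
finger_force: 0.6
```

View pics/w2.png

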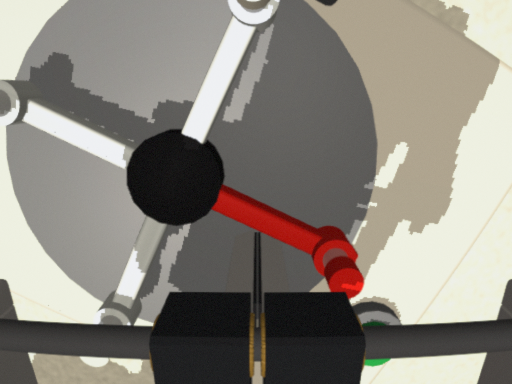

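The red arm runs from the hub at (175,178) to its cap at (345,280), with the fingers behind it. The push works, with forces around 2 N, so I'll continue the arc.

```bash
python3 -m handwheel '[[[0,0,0],[0.09,-0.04,0],1],[[0,0,0],[0.095,-0.035,0],1],[[0,0,0],[0.1,-0.03,0],1],[[0,0,0],[0.1,-0.02,0],1],[[0,0,0],[0.1,-0.01,0],1]]'
python3 -m handwheel '[[[0,0,0],[0.1,0,0],1],[[0,0,0],[0.1,0.01,0],1],[[0,0,0],[0.1,0.02,0],1],[[0,0,0],[0.1,0.025,0],1],[[0,0,0],[0.095,0.035,0],1]]'
python3 -m handwheel '[[[0,0,0],[0.09,0.04,0],1],[[0,0,0],[0.09,0.05,0],1],[[0,0,0],[0.08,0.06,0],1],[[0,0,0],[0,0,0],1]]'
python3 - <<'E'
from h import *
C=cam('wrist'); im,d=robot.snapshot('wrist'); cv2.imwrite('pics/w3.png',im[:,:,::-1]); np.savez('w3.npz',T=C[2],im=im,d=d)
E
```

```text
time: 5.5
tool_pos: [0.6034, -0.0577, 0.1105]
ee_rot: [3.141, 0.0, 0.274]
wrist_force: [-1.2, 0.4, 0.4]
width: 0.0003
finger_force: 0.6
time: 6.0
tool_pos: [0.628, -0.0531, 0.1104]
ee_rot: [3.141, 0.001, 0.274]
wrist_force: [-2.2, 0.4, -0.0]
width: 0.0007
finger_force: 0.9
time: 6.4
tool_pos: [0.6417, -0.0451, 0.1106]
ee_rot: [3.141, -0.002, 0.274]
wrist_force: [0.6, -0.4, 0.7]
width: 0.0008
finger_force: 0.1
```

View pics/w3.png

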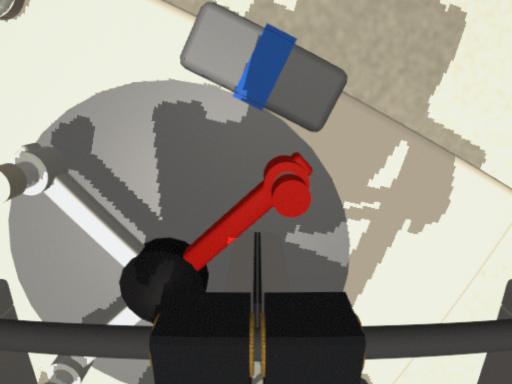

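Red cap at (291,196), head at (263,66) with its blue stripe centred there. I'll measure what turn is left.

```bash
cat >> h.py <<'E'
def meas(C,cap,stripe,H=np.array([.606,0])):
    p=atz(C,cap,.132)[:2]-H; s=atz(C,stripe,.115)[:2]-H
    print('cap',p,np.degrees(np.arctan2(p[1],p[0])),np.hypot(*p),'stripe',s,np.degrees(np.arctan2(s[1],s[0])),np.hypot(*s))
def armang(C,im,near=None):
    # red arm direction from upper-face pixels: project all red at z~.1 and fit those 30-78 mm from the axis
    i=im.astype(int); m=(i[...,0]>120)&(i[...,1]<80)&(i[...,2]<80); v,u=np.nonzero(m)
    P=np.array([atz(C,(a,b),.102)[:2] for a,b in zip(u,v)])-[.606,0]; r=np.hypot(*P.T); P=P[(r>.028)&(r<.075)]
    l=cv2.fitLine(P.astype(np.float32),cv2.DIST_L2,0,0.01,0.01).ravel(); print('arm fit',l, np.degrees(np.arctan2(l[1],l[0])),'mean pt ang',np.degrees(np.arctan2(*P.mean(0)[::-1])))
E
python3 - <<'E'
from h import *
w=np.load('w3.npz'); K,D,_=cam('wrist'); C=(K,D,w['T']); im=w['im']; i=im.astype(int)
m=(i[...,2]>i[...,0]+60)&(i[...,2]>i[...,1]+40); m2=m.copy(); m2[:]=m
c,n=blob(m,(268,60),45); print(c,n); meas(C,(291,196),c); armang(C,im)
E
```

```text
[264.90658258  64.62948364] 2537
cap [ 0.07928851 -0.04778029] -31.073711846181872 0.09257226520631816 stripe [ 0.12749308 -0.02301641] -10.23341946909648 0.12955400515398616
arm fit [ 0.8501762  -0.5264982   0.044571   -0.02692488] -31.769156 mean pt ang -31.13574306875897
```

About 21° remain, from -31° to -10.3°. I'll push 17° now, then look.

```bash
python3 -m handwheel '[[[0,0,0],[0.06,0.045,0],1],[[0,0,0],[0.07,0.07,0],1],[[0,0,0],[0.065,0.075,0],1],[[0,0,0],[0.05,0.07,0],1],[[0,0,0],[0,0,0],1]]'
python3 - <<'E'
from h import *
C=cam('wrist'); im,d=robot.snapshot('wrist'); cv2.imwrite('pics/w4.png',im[:,:,::-1]); armang(C,im)
o=robot.get_obs()['tool_pos'];print(o,np.degrees(np.arctan2(o[1],o[0]-.606)))
E
```

```text
time: 6.95
tool_pos: [0.6536, -0.0318, 0.1106]
ee_rot: [3.142, -0.001, 0.275]
wrist_force: [0.3, -1.0, -0.1]
width: -0.0001
finger_force: 0.1
arm fit [ 0.97406036 -0.22628841  0.05099524 -0.01156791] -13.078652 mean pt ang -12.780843551790884
[ 0.65358798 -0.03196562  0.11060854] -33.88990364800048
```

```bash
python3 -m handwheel '[[[0,0,0],[0.03,0.045,0],1],[[0,0,0],[0,0,0],1],[[0,0,0],[0,0,0],1]]'
python3 - <<'E'
from h import *
C=cam('wrist'); im,d=robot.snapshot('wrist'); cv2.imwrite('pics/w5.png',im[:,:,::-1]); armang(C,im)
E
python3 -m handwheel '[[[0,0,0],[-0.1,-0.15,0],1],[[0,0,0],[-0.1,-0.1,0],1],[[0,0,0],[0,0,0.3],1],[[0,0,0],[0,0,0.8],1],[[0,0,0],[0,0,0.8],1]]'
python3 -m handwheel '[[[0,0,0],[-0.6,-0.3,0.3],1],[[0,0,0],[-0.6,-0.3,0],1],[[0,0,0],[0,0,0],1],[[0,0,0],[0,0,0],1]]'
python3 - <<'E'
from h import *
C=cam('wrist'); im,d=robot.snapshot('wrist'); cv2.imwrite('pics/w6.png',im[:,:,::-1]); np.savez('w6.npz',T=C[2],im=im,d=d); armang(C,im)
i=im.astype(int); r,g,b=i[...,0],i[...,1],i[...,2]; 
try: k,n=blob((g>r+40)&(g>b+30),(256,192),500); print('key',k,n,atz(C,k,.092))
except Exception as e: print(e)
m=(b>r+60)&(b>g+40); print('blue',blob(m,(256,100),400)); print(robot.get_obs()['tool_pos'])
E
```

```text
time: 7.3
tool_pos: [0.6547, -0.0301, 0.1106]
ee_rot: [3.142, -0.001, 0.274]
wrist_force: [-0.2, -1.1, 0.9]
width: 0.0003
finger_force: 0.2
arm fit [ 0.9804193  -0.1969215   0.05129715 -0.00990578] -11.356995 mean pt ang -10.929623726713636
time: 7.85
tool_pos: [0.6438, -0.0429, 0.2067]
ee_rot: [-3.141, 0.001, 0.273]
wrist_force: [0.6, -0.5, -0.1]
width: 0.0001
finger_force: 0.0
time: 8.25
tool_pos: [0.5845, -0.073, 0.222]
ee_rot: [3.141, -0.002, 0.273]
wrist_force: [0.2, 0.3, 0.9]
width: 0.0003
finger_force: 0.0
arm fit [ 0.9817897  -0.18997082  0.0505976  -0.00939478] -10.951082 mean pt ang -10.518686400434177
key [312.78520626 264.93314367] 703 [ 0.53078286 -0.14288156  0.092     ]
blue (array([238.30141844,   6.38297872]), np.int64(282))
[ 0.584875   -0.07272341  0.22141076]
```

View pics/w6.png

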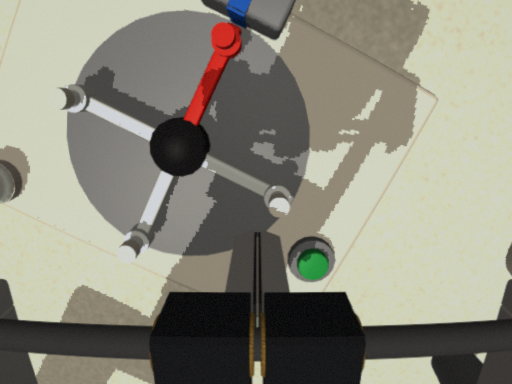

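The red arm points at the blue stripe: fitted at -10.7° against -10.3°, with the cap at (226,39). The key measures (0.5305,-0.143), as before. Next I'll go above the key.

```bash
python3 -m handwheel '[[[0,0,0],[-0.55,-0.7,0],1],[[0,0,0],[-0.54,-0.7,0],1],[[0,0,0],[0,0,-0.8],1],[[0,0,0],[0,0,-0.7],1],[[0,0,0],[0,0,-0.4],1]]'
python3 -m handwheel '[[[0,0,0],[0,0,0],1],[[0,0,0],[0,0,-0.1],1],[[0,0,0],[0,0,-0.1],1],[[0,0,0],[0,0,-0.06],1],[[0,0,0],[0,0,0],1]]'
```

```text
time: 8.8
tool_pos: [0.5292, -0.1423, 0.1221]
ee_rot: [-3.139, 0.003, 0.274]
wrist_force: [-0.9, -0.7, 0.1]
width: 0.0005
finger_force: 0.0
time: 9.3
tool_pos: [0.5315, -0.143, 0.1142]
ee_rot: [3.139, -0.004, 0.274]
wrist_force: [1.4, 0.1, 3.9]
width: 0.0003
finger_force: 1.6
```

```bash
python3 -m handwheel '[[[0,0,0],[0,0,-0.04],1],[[0,0,0],[0,0,-0.03],1],[[0,0,0],[0,0,0],1],[[0,0,0],[0,0,0],1]]'
```

```text
time: 9.7
tool_pos: [0.5315, -0.143, 0.1112]
ee_rot: [3.139, -0.004, 0.274]
wrist_force: [1.1, 0.4, 6.8]
width: 0.0005
finger_force: 3.6
```

```bash
python3 -m handwheel '[[[0,0,0],[0,0,-0.03],1],[[0,0,0],[0,0,0],1],[[0,0,0],[0,0,0],1]]'
```

```text
time: 10.0
tool_pos: [0.5315, -0.143, 0.1111]
ee_rot: [3.139, -0.005, 0.274]
wrist_force: [-0.6, 2.3, 12.7]
width: 0.0004
finger_force: 6.1
```

The key is at its stop: force rose with no further travel. I'll retreat upward and check.

```bash
python3 -m handwheel '[[[0,0,0],[0,0,0.2],1],[[0,0,0],[0,0,0.8],1],[[0,0,0],[0,0,0.8],1],[[0,0,0],[0,0,0.8],1],[[0,0,0],[0,0,0.5],1]]'
python3 -m handwheel '[[[0,0,0],[-0.4,0.5,0],1],[[0,0,0],[0,0.5,0],1],[[0,0,0],[0,0.5,0],1],[[0,0,0],[0,0,0],1],[[0,0,0],[0,0,0],1]]'
python3 - <<'E'
from h import *
C=cam('wrist'); im,d=robot.snapshot('wrist'); cv2.imwrite('pics/w7.png',im[:,:,::-1]); armang(C,im)
i=im.astype(int); r,g,b=i[...,0],i[...,1],i[...,2]
k,n=blob((g>r+40)&(g>b+30),(256,192),500); u,v=k.round().astype(int); print('key',k,n,atd(C,k,np.median(d[v-3:v+4,u-3:u+4])))
E
```

```text
time: 10.5
tool_pos: [0.5297, -0.143, 0.2654]
ee_rot: [3.14, -0.001, 0.273]
wrist_force: [1.3, -0.1, 0.3]
width: 0.0005
finger_force: 0.0
time: 11.0
tool_pos: [0.5094, -0.0678, 0.2619]
ee_rot: [3.142, 0.002, 0.275]
wrist_force: [0.2, 0.5, -0.6]
width: 0.0003
finger_force: 0.0
arm fit [ 0.9692552  -0.24605756  0.04194057 -0.00781426] -14.244341 mean pt ang -10.554186334087547
key [335.44444444 181.59903382] 621 [ 0.5304387  -0.14263889  0.09361554]
```

View pics/w7.png

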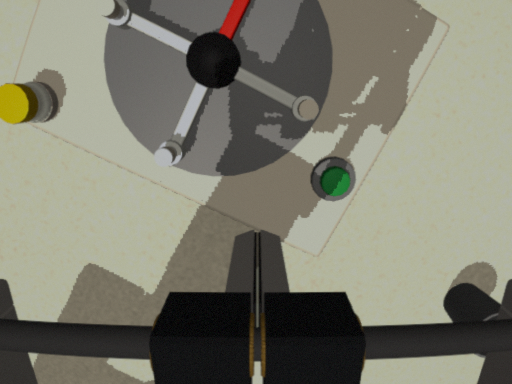

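The key is back up, with its top measuring 93.6 mm. The red arm is cut off at the top of the picture, but the part in view lies at -10.6°. The pots are untouched and the arm is clear, so I'm handing in.

```bash
python3 -c "
from bench import robot
print(robot.close_job())"
```

```text
the job is handed in; nothing more can be done
None
```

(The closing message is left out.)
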